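# Put the crew's handhelds on charge at the pickup

## Task

The crew is back: put the radio, the torch, the battery pack and the data terminal on charge, each standing upright and fully down in the charger whose pocket has its shape. The radio, battery pack and terminal must face the same way as their chargers (front to the side with the lamp). Set each one down rather than dropping it, and leave the paper cup and the tape measure where they are.

Things in the scene. Friction and masses are not known exactly. Their poses are not given: they have to be found in the camera images.
- radio: Black two-way radio standing upright: 34 (front-back) x 58 (left-right) x 88 mm tall, on top a stubby antenna 12 mm thick, its tip 114 mm up, and a low knob. Front: speaker slots, small display. 0.26 kg. Origin: contacts on the underside, 9 mm behind (+x of) the centre. +x points front to back, z up; the front starts within 35 deg of facing the robot (-x).
- torch: Dark steel torch standing on its tail, lens up: barrel 34 mm in diameter, head 46 mm in diameter from 74 mm up to the flat lens at 104 mm. 0.22 kg. Origin: centre of the underside; z up. It has no front: any turn about its axis is right. Like all else it stands on the flat yellow tote lid, whose top is at z = 20 mm.
- battery: Grey battery pack standing on end: block 54 (front-back) x 70 (left-right) x 88 mm tall, rounded edges, dark inlay on top. Front: four small pale marks in a row near the top (none on the back). 0.45 kg. Origin: contacts on the underside, 10 mm behind (+x of) the centre. +x points front to back, z up; the front starts within 35 deg of facing the robot (-x).
- terminal: Slim black data terminal standing upright: 30 (front-back) x 84 (left-right) x 108 mm tall, pale bumpers at the two top corners. Front: screen above a keypad. 0.32 kg. Origin: contacts on the underside, 8 mm behind (+x of) the centre. +x points front to back, z up; the front starts within 35 deg of facing the robot (-x).
- radio_charger: Radio's charger. Grey block 78 (front-back) x 89 x 24 mm, loose. Dark pocket: floor 8 mm, rim 24 mm above the underside; 41 x 65 mm at the floor, 51 x 75 mm at the rim. Front (-x): 20 mm ledge with a small pale lamp; other rims 7 mm. Origin: underside, below the brass contacts, 9 mm behind (+x of) the pocket's centre. z up; front within 17 deg of facing the robot.
- torch_charger: Torch's charger: light-grey disc 90 mm in diameter, 8 mm thick, with a round cup in its middle, rim 24 mm above the underside. The bore is 41 mm in diameter at its floor (8 mm above the underside) and funnels out to 55 mm at the rim. Loose, 0.5 kg. Origin: centre of the underside; z up.
- battery_charger: Battery's charger, widest pocket. Grey block 98 (front-back) x 101 x 24 mm, loose. Dark pocket: floor 8 mm, rim 24 mm above the underside; 61 x 77 mm at the floor, 71 x 87 mm at the rim. Front (-x): 20 mm ledge with a small pale lamp; other rims 7 mm. Origin: underside, below the brass contacts, 10 mm behind (+x of) the pocket's centre. z up; front within 17 deg of facing the robot.
- terminal_charger: Terminal's charger, long narrow pocket. Grey block 74 (front-back) x 115 x 24 mm, loose. Dark pocket: floor 8 mm, rim 24 mm above the underside; 37 x 91 mm at the floor, 47 x 101 mm at the rim. Front (-x): 20 mm ledge with a small pale lamp; other rims 7 mm. Origin: underside, below the brass contacts, 8 mm behind (+x of) the pocket's centre. z up; front within 17 deg of facing the robot.
- cup: Bystander, to be left alone: paper takeaway cup with a white lid, 82 mm in diameter at the top, 102 mm tall, near one end of the tote lid. Origin: centre of the underside.
- tape_measure: Bystander, to be left alone: grey tape measure lying flat, 66 x 66 x 38 mm with a short steel end at one corner, near the other end of the tote lid. Origin: centre of the underside.

How it is judged:
By the outcome, as a careful person would: the job done as asked, in the order asked, and still so for the second after the job is handed in, with the robot touching nothing.
It also fails if it takes over 99 s, if anything falls off the work surface, if the arm or the gripper's body presses on something with over 40 N, if the wrist force passes 120 N, or if a joint passes its speed limit or range.

## Robot

A 6-joint arm with a two-finger parallel gripper is mounted at the origin on the work surface. World frame = base frame: x ahead of the robot, y to its left, z up, the work surface at z = 0. Lengths are in mm, angles in rad, forces in N, time in s.
With the tool pointing down it reaches from about 275 to 750 mm from the base axis. Payload 10.2 kg.
Tool frame: the origin (TCP) lies on the centre line of the jaws, within the pads' length; the fingertips stand 17 mm ahead of it and the grasp point (between the pads) lies 2 mm behind it; x points along the fingers, z is the direction in which the jaws open and shut, and the axes are right-handed (so a half turn about x gives the same grasp; the last joint's range is limited). The gripper opens to 88 mm and grips with 3 to 60 N. Pads are 18 mm wide; open, the fingers measure 123 mm over their backs; the gripper's body (75 mm by 187 mm) begins 45 mm behind the grasp point.
Start: joints at [0.914, 0.313, 1.498, -0, 1.331, -0.223], TCP at [220.682, 476.373, 255.72] pointing down, gripper open.
Joint ranges: [-2.94, 2.94], [-0.97, 2.17], [0.19, 2.56], [-1.23, 4.37], [0.02, 3.11], [-2.88, 2.88]. Speed limits (rad/s): [2.39, 2.39, 3.01, 3.14, 3.14, 3.14].

## Interface

Orientations are given as a rotation vector (axis times angle).
In Python, from plant import manip, kin, snapshot, calibration, order gives the robot as it stands. Calls block until the motion is done:
- manip.move_ptp(position, orientation): joint-space move of the TCP to a pose.
- manip.move_linear(position, attitude=None, v=150): straight line of the TCP; attitude=None keeps the orientation; v is the mean speed in mm/s.
- manip.goto_joints(angles): joint-space move.
- manip.gripper_open() and manip.grab(): open the fingers fully, or close them until they stop; the grip force is fixed at half the most.
- manip.wait(seconds).
- kin.ik(position, orientation): joint angles nearest the present ones, or None.
- snapshot(name): name is "scene" or "side" or "wrist"; returns (picture, depth): 384x512x3 uint8, blue, green, red; 384x512 float32, mm along the optical axis (not along the pixel's ray), 0 where there is no reading.
- calibration(name): a dict with "fx", "fy", "cx", "cy" (pixels), "k1" (the pictures are not rectified: a ray, as slopes to the right and down, at radius r is drawn at 1 + k1 r^2 times it, then the intrinsics apply), "extrinsics" (4x4, takes a point from camera to world coordinates); the wrist camera has in their place "tool_from_camera" (4x4, takes a point from camera to tool coordinates, whose origin is the TCP and whose axes are the tool frame's). Camera axes: x right, y down, z forward; pixel columns grow to the right and rows downward; lengths in mm; the calibration is good to about 2 mm. A picture is of the moment at which its call begins: read the wrist's pose just before it. calibration takes no time and is no camera call.
A pose or a line that the arm cannot do raises manip.PlanningError and nothing moves.
- order.sign_off(): hands the job in, once; it reports no verdict.
Readings, each from a call of its own:
- manip.current_clock(): time.
- manip.current_joint_positions(): joint angles.
- manip.current_dq(): joint speeds.
- manip.current_effort(): joint torques, N m.
- manip.current_tool_pos(): TCP position.
- manip.current_tcp_rot(): TCP orientation.
- manip.current_wrist_force(): force on the tool from outside, world axes, zero at the start.
- manip.current_moment(): the same for the moment, N m.
- manip.current_finger_gap(): finger opening in mm.
Only numpy, scipy, OpenCV 4.12 (cv2) and the standard library are available. Lean on these libraries where they do the work, as an engineer would, in place of code of your own. Each camera call takes 0.05 s, during which the arm holds its last target.

## Working session

There is one attempt and no reset: what is moved stays moved. The work goes in short steps, each a Python script; the robot and the scene stay as the last script left them, time stands still between calls to the robot, and variables do not carry over. Pictures are saved under pics/ and viewed, and the job is handed in when it is done.

```bash
ls; mkdir -p pics
python3 - <<'E'
from plant import manip, kin, snapshot, calibration, order
import cv2,numpy as np
for n in ["scene","side","wrist"]:
    p,d=snapshot(n); cv2.imwrite(f"pics/{n}0.png",p); np.save(f"{n}0.npy",d)
    print(n,calibration(n))
print(manip.current_clock(),manip.current_tool_pos(),manip.current_tcp_rot())
E
```

```text
pics
scene {'fx': 419.7748784605074, 'fy': 419.7748784605074, 'cx': 253.7621189411361, 'cy': 191.7385960067035, 'k1': 0.019768462570559767, 'extrinsics': array([[ 6.09034760e-01,  6.17876251e-01, -4.97298301e-01,
         1.18597632e+03],
       [ 7.93008668e-01, -4.62808802e-01,  3.96163180e-01,
        -4.99333570e+02],
       [ 1.46257896e-02, -6.35639010e-01, -7.71847870e-01,
         1.05449365e+03],
       [ 0.00000000e+00,  0.00000000e+00,  0.00000000e+00,
         1.00000000e+00]])}
side {'fx': 415.85989979514125, 'fy': 415.85989979514125, 'cx': 254.85696154553284, 'cy': 192.06274042784162, 'k1': -0.020778347881753634, 'extrinsics': array([[ 8.49594368e-01, -4.01189795e-01,  3.42397660e-01,
         2.13681267e+02],
       [-5.27131583e-01, -6.67938216e-01,  5.25348297e-01,
        -5.26887845e+02],
       [ 1.79361066e-02, -6.26821575e-01, -7.78956359e-01,
         8.40101652e+02],
       [ 0.00000000e+00,  0.00000000e+00,  0.00000000e+00,
         1.00000000e+00]])}
wrist {'fx': 265.9818358168969, 'fy': 265.9818358168969, 'cx': 258.2173393147132, 'cy': 189.4363855019155, 'k1': -0.009431436561752507, 'tool_from_camera': array([[-2.97208650e-04, -2.78117771e-01,  9.60546936e-01,
        -1.28402177e+02],
       [-2.67179480e-04, -9.60546922e-01, -2.78117850e-01,
         7.12361836e+01],
       [ 9.99999920e-01, -3.39297462e-04,  2.11175492e-04,
         2.62242239e-01],
       [ 0.00000000e+00,  0.00000000e+00,  0.00000000e+00,
         1.00000000e+00]])}
0.15 [220.59739965 476.24211793 255.32403767] [-0.88432236  1.3846262   0.88385718]
```

View pics/scene0.png

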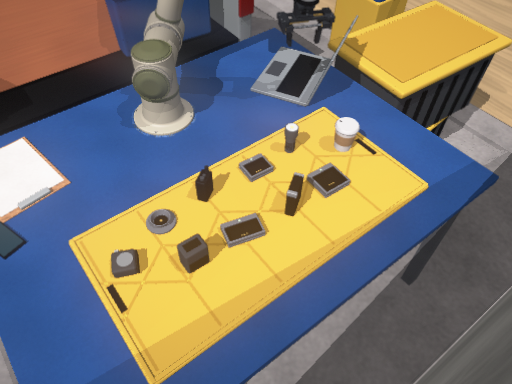

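View pics/side0.png

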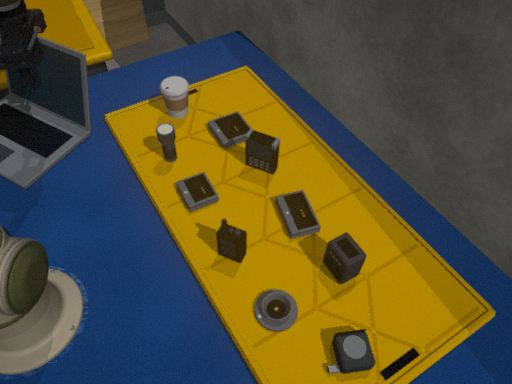

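View pics/wrist0.png

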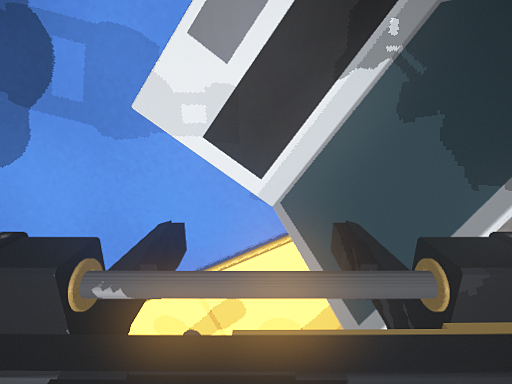

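```bash
cat > h.py <<'E'
import cv2,numpy as np
from scipy.spatial.transform import Rotation as R
from plant import manip, kin, snapshot, calibration, order
def rays(c,uv):
    K=np.array([[c['fx'],0,c['cx']],[0,c['fy'],c['cy']],[0,0,1.]])
    # distortion: drawn = ray*(1+k1 r^2) 
    return cv2.undistortPoints(np.asarray(uv,float).reshape(-1,1,2),K,np.array([c['k1'],0,0,0,0.])).reshape(-1,2)
def cloud(c,d,T):
    h,w=d.shape
    uu,vv=np.meshgrid(np.arange(w),np.arange(h))
    n=rays(c,np.stack([uu.ravel(),vv.ravel()],1).astype(float))
    z=d.ravel()[:,None]
    P=np.hstack([n*z,z])
    return (P@T[:3,:3].T+T[:3,3]), d.ravel()>0
def pix(c,T,P):
    q=(np.asarray(P,float)-T[:3,3])@T[:3,:3]
    K=np.array([[c['fx'],0,c['cx']],[0,c['fy'],c['cy']],[0,0,1.]])
    return cv2.projectPoints(q.reshape(-1,1,3),np.zeros(3),np.zeros(3),K,np.array([c['k1'],0,0,0,0.]))[0].reshape(-1,2)
E
python3 - <<'E'
from h import *
for n in ["scene","side"]:
    c=calibration(n); p=cv2.imread(f"pics/{n}0.png"); d=np.load(f"{n}0.npy")
    P,ok=cloud(c,d,c['extrinsics']); col=p.reshape(-1,3)
    np.save(n+"P.npy",P)
    m=ok&(P[:,0]>200)&(P[:,0]<800)&(P[:,1]>-600)&(P[:,1]<600)&(P[:,2]>15)&(P[:,2]<25)
    yel=m&(col[:,2]>150)&(col[:,1]>100)&(col[:,0]<90)
    print(n,yel.sum(),np.percentile(P[yel],[1,50,99],axis=0).round(1), np.std(P[yel,2]))
    # cluster
    m=ok&(P[:,0]>250)&(P[:,0]<800)&(P[:,1]>-600)&(P[:,1]<520)&(P[:,2]>27)&(P[:,2]<150)
    s=2.0
    img=np.zeros((300,600),np.uint8); 
    ix=((P[:,0]-200)/s).astype(int); iy=((P[:,1]+600)/s).astype(int)
    img[ix[m],iy[m]]=255
    img=cv2.morphologyEx(img,cv2.MORPH_CLOSE,np.ones((5,5)))
    k,l,st,ce=cv2.connectedComponentsWithStats(img)
    for i in range(1,k):
        if st[i,4]<60: continue
        mm=m.copy(); mm[m]=l[ix[m],iy[m]]==i
        print(i,st[i,4],P[mm].mean(0).round(),P[mm].min(0).round(),P[mm].max(0).round())
    O=np.zeros((300,600),np.uint8)
    mm=ok&(ix>=0)&(ix<300)&(iy>=0)&(iy<600)
    O[ix[mm],iy[mm]]=np.clip(P[mm,2]*2,0,255)
    cv2.imwrite(f"pics/h_{n}.png",cv2.applyColorMap(O,cv2.COLORMAP_JET))
E
```

```text
scene 10279 [[ 353.9 -500.2   15.6]
 [ 634.9 -295.8   19.9]
 [ 798.8  491.7   24.5]] 2.0238732505828083
1 150 [306. 481.  89.] [281. 467.  29.] [328. 493. 150.]
59 1309 [ 447. -263.   33.] [ 401. -308.   27.] [ 492. -219.   49.]
61 1482 [447.  94.  38.] [403.  48.  27.] [488. 141.  48.]
63 470 [ 445. -104.   84.] [ 411. -131.   28.] [465. -66. 136.]
64 430 [447. 239.  93.] [416. 222.  28.] [465. 271. 129.]
77 1094 [ 528. -414.   54.] [ 481. -454.   27.] [ 564. -370.   64.]
79 1217 [548. 394.  96.] [503. 366.  27.] [581. 443. 128.]
86 2009 [621. -90.  37.] [ 574. -154.   27.] [669. -26.  49.]
88 2280 [629. 248.  37.] [578. 194.  27.] [680. 303.  49.]
93 948 [ 632. -260.   88.] [ 593. -291.   27.] [ 650. -221.  114.]
94 624 [645.  81. 100.] [599.  51.  27.] [669. 135. 131.]
side 43516 [[ 349.8 -499.1   15.3]
 [ 562.5 -165.2   18.5]
 [ 795.6  480.7   24. ]] 1.760824989448922
1 497 [297. 496.  87.] [260. 469.  27.] [329. 520. 150.]
14 1506 [ 446. -261.   32.] [ 402. -306.   27.] [ 489. -217.   47.]
15 478 [ 430. -106.   85.] [ 406. -131.   27.] [462. -71. 133.]
16 1567 [443.  93.  37.] [404.  48.  27.] [487. 144.  46.]
17 393 [438. 237.  92.] [418. 222.  28.] [464. 269. 126.]
18 1235 [ 513. -415.   52.] [ 460. -455.   27.] [ 562. -370.   61.]
20 1153 [534. 391.  94.] [501. 367.  28.] [579. 443. 125.]
21 2010 [617. -91.  37.] [ 571. -154.   27.] [668. -25.  46.]
22 1510 [623. 251.  37.] [577. 196.  27.] [680. 302.  46.]
25 948 [ 611. -262.   86.] [ 591. -290.   27.] [ 648. -221.  111.]
27 654 [628.  85.  89.] [599.  50.  27.] [667. 134. 129.]
28 74 [626. 227.  28.] [608. 220.  27.] [644. 242.  30.]
```

Run:
```python
import cv2
a=cv2.imread("pics/scene0.png")[110:310,60:440]; cv2.imwrite("pics/sc_z.png",cv2.resize(a,None,fx=2.1,fy=2.1,interpolation=cv2.INTER_CUBIC))
a=cv2.imread("pics/side0.png")[60:384,100:500]; cv2.imwrite("pics/sd_z.png",cv2.resize(a,None,fx=1.85,fy=1.85,interpolation=cv2.INTER_CUBIC))
```

```text
(no output)
```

View pics/sc_z.png

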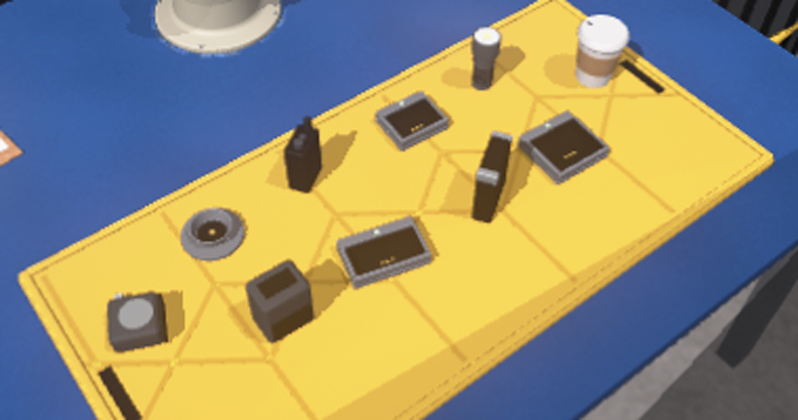

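View pics/sd_z.png

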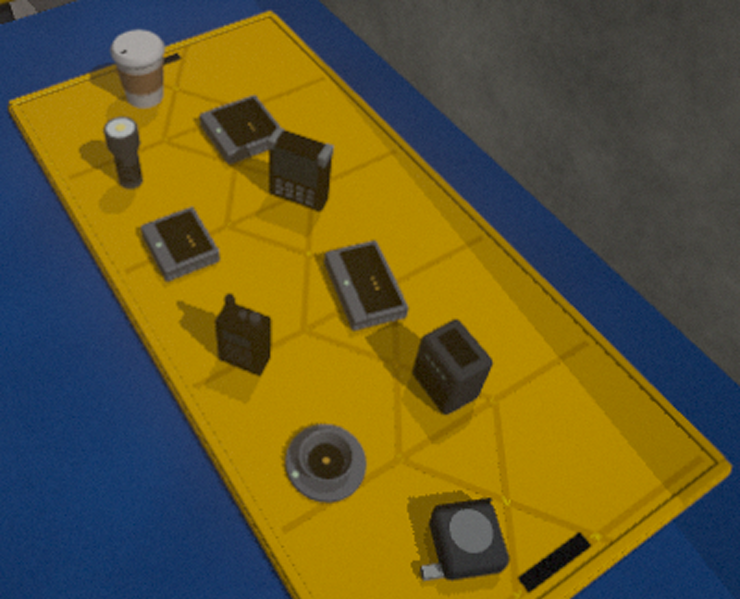

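View pics/h_side.png

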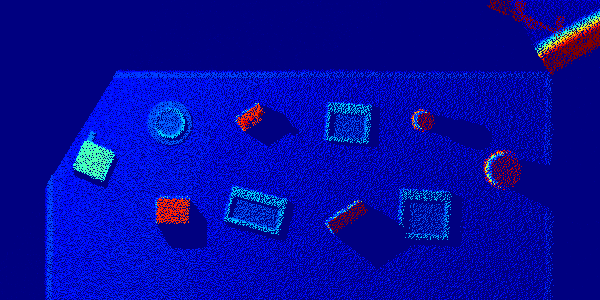

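```bash
cat > fit.py <<'E'
from h import *
from scipy.optimize import least_squares
def sbox(p,hx,hy,z0,z1):
    q=np.stack([np.abs(p[:,0])-hx,np.abs(p[:,1])-hy,np.abs(p[:,2]-(z0+z1)/2)-(z1-z0)/2],1)
    return np.linalg.norm(np.maximum(q,0),axis=1)+np.minimum(q.max(1),0)
# local frames: origin = outline centre of device / pocket centre for chargers
DEV={'radio':(34,58,88,(438,-103)),'battery':(54,70,88,(625,-257)),'terminal':(30,84,108,(640,88))}
CH={'radio_charger':(78,89,51,75,(445,94)),'battery_charger':(98,101,71,87,(629,248)),'terminal_charger':(74,115,47,101,(621,-90))}
def fit(P,name):
    if name in DEV:
        a,b,h,c=DEV[name]
        def res(p,x):
            return sbox(x,a/2,b/2,20,20+h)
        zhi=20+h+4
    elif name in CH:
        A,B,a,b,c=CH[name]
        off=(20-7)/2 # pocket centre is behind block centre
        def res(p,x):
            o=sbox(x+[off,0,0],A/2,B/2,20,44)
            t=np.clip((44-x[:,2])/16,0,1)*5
            q=np.maximum(np.abs(x[:,0])-(a/2-t),np.abs(x[:,1])-(b/2-t)); q=np.maximum(q,28-x[:,2])
            return np.maximum(o,-q)
        zhi=48
    else:
        c={'torch':(443,239),'torch_charger':(446,-262)}[name]
        def res(p,x):
            r=np.hypot(x[:,0],x[:,1])
            if name=='torch':
                return np.where(x[:,2]<92,r-17,np.where(x[:,2]<120,r-23,0))
            # cup outer wall unknown: use disc edge & bore
            z=x[:,2]; t=np.clip((44-z)/16,0,1)*7
            d=np.where(r>40,np.maximum(r-45,z-28), 0)
            return np.where(r<30, np.maximum(28-z,(r-27.5+t)) ,d)
        zhi=126 if name=='torch' else 48
    R0=75
    m=(np.hypot(P[:,0]-c[0],P[:,1]-c[1])<R0)&(P[:,2]>24.5)&(P[:,2]<zhi)
    Q=P[m]
    def f(p):
        cs,sn=np.cos(p[2]),np.sin(p[2]); d=Q-[p[0],p[1],p[3]]
        x=np.stack([cs*d[:,0]+sn*d[:,1],-sn*d[:,0]+cs*d[:,1],d[:,2]],1)
        return res(p,x)
    best=None
    yaws=np.radians([-30,-15,0,15,30]) if 'torch' not in name else [0]
    for y in yaws:
        s=least_squares(f,[c[0],c[1],y,0],loss='soft_l1',f_scale=1.5,bounds=([c[0]-40,c[1]-40,-.8,-6],[c[0]+40,c[1]+40,.8,6]))
        if best is None or s.cost<best.cost: best=s
    return best.x,len(Q),np.median(np.abs(f(best.x)))
if __name__=="__main__":
    A=np.load("sceneP.npy");B=np.load("sideP.npy")
    for n in ['radio','radio_charger','torch','torch_charger','battery','battery_charger','terminal','terminal_charger']:
        for P in (A,B):
            x,k,e=fit(P[np.isfinite(P).all(1)],n); print(n,x[:2].round(1),'yaw',np.degrees(x[2]).round(1),'dz',x[3].round(1),k,e.round(2))
E
python3 fit.py
```

```text
radio [433.9 -98.2] yaw 34.1 dz -0.2 425 0.89
radio [435.2 -97.4] yaw 34.0 dz -2.0 832 0.59
radio_charger [450.7  95.5] yaw -3.9 dz 0.0 576 1.14
radio_charger [452.3  96. ] yaw -4.5 dz -2.0 977 0.79
torch [439.7 246.7] yaw -37.1 dz 0.0 315 0.58
torch [440.9 247.8] yaw 27.6 dz 0.0 534 0.43
torch_charger [ 445.7 -262.3] yaw 44.8 dz -0.1 580 1.01
torch_charger [ 445.4 -261.4] yaw 31.7 dz -0.7 1398 0.58
battery [ 619.8 -254.5] yaw -1.7 dz -0.1 885 0.95
battery [ 621.4 -253.2] yaw -1.5 dz -1.2 1436 0.77
battery_charger [634.6 249.2] yaw -2.9 dz -0.1 822 1.15
battery_charger [636.2 249.6] yaw -2.9 dz -1.9 886 0.95
terminal [633.   94.3] yaw 33.2 dz -0.2 528 0.84
terminal [634.1  94.7] yaw 33.2 dz -2.3 1181 0.83
terminal_charger [625.5 -90.5] yaw -14.8 dz 0.0 962 1.04
terminal_charger [626.9 -90.1] yaw -14.9 dz -1.8 1317 0.78
```

```bash
cat > job.py <<'E'
from h import *
PICK={'radio':(434.6,-97.8,34.0),'torch':(440.3,247.2,0),'battery':(620.6,-253.8,-1.6),'terminal':(633.5,94.5,33.2)}
PLACE={'radio':(451.5,95.8,-4.2),'torch':(445.5,-261.8,0),'battery':(635.4,249.4,-2.9),'terminal':(626.2,-90.3,-14.85)}
GH={'radio':75,'torch':90,'battery':64,'terminal':74}   # grasp height above underside
def ori(yaw,flip):
    a=np.radians(yaw)+(np.pi if flip else 0); z=np.array([np.cos(a),np.sin(a),0]); x=np.array([0,0,-1.])
    return R.from_matrix(np.stack([x,np.cross(z,x),z],1)).as_rotvec()
E
python3 - <<'E'
from job import *
for n in PICK:
    for f in (0,1):
        for W in (PICK,PLACE):
            x,y,w=W[n]
            for z in (GH[n]+20,GH[n]+185):
                q=kin.ik([x,y,z],ori(w,f)); print(n,f,z,None if q is None else np.round(q,2))
E
```

```text
radio 0 95 [-0.49  0.35  1.92 -0.    0.87 -1.08]
radio 0 260 [-0.49  0.13  1.71 -0.    1.3  -1.08]
radio 0 95 [-0.05  0.38  1.87 -0.    0.88  0.03]
radio 0 260 [-0.05  0.17  1.67 -0.    1.3   0.03]
radio 1 95 [-0.49  0.35  1.92 -0.    0.87  2.06]
radio 1 260 [-0.49  0.13  1.71 -0.    1.3   2.06]
radio 1 95 None
radio 1 260 None
torch 0 110 [ 0.28  0.44  1.74 -0.    0.97  0.28]
torch 0 275 [ 0.28  0.25  1.52 -0.    1.36  0.28]
torch 0 110 [-0.76  0.46  1.7   0.    0.98 -0.76]
torch 0 275 [-0.76  0.28  1.49  0.    1.37 -0.76]
torch 1 110 [ 0.28  0.44  1.74 -0.    0.97 -2.86]
torch 1 275 [ 0.28  0.25  1.52  0.    1.36 -2.86]
torch 1 110 [-0.76  0.46  1.7  -0.    0.98  2.38]
torch 1 275 [-0.76  0.28  1.49  0.    1.37  2.38]
battery 0 84 [-0.56  0.79  1.19  0.    1.16 -0.53]
battery 0 249 [-0.56  0.65  0.99  0.    1.49 -0.53]
battery 0 84 [ 0.2   0.82  1.14 -0.    1.18  0.25]
battery 0 249 [ 0.2   0.69  0.94 -0.    1.51  0.25]
battery 1 84 [-0.56  0.79  1.19  0.    1.16  2.61]
battery 1 249 [-0.56  0.65  0.99  0.    1.49  2.61]
battery 1 84 None
battery 1 249 None
terminal 0 94 [-0.03  0.72  1.3  -0.    1.12 -0.61]
terminal 0 259 [-0.03  0.57  1.1  -0.    1.47 -0.61]
terminal 0 94 [-0.33  0.7   1.33 -0.    1.11 -0.07]
terminal 0 259 [-0.33  0.56  1.13 -0.    1.46 -0.07]
terminal 1 94 [-0.03  0.72  1.3  -0.    1.12  2.53]
terminal 1 259 [-0.03  0.57  1.1  -0.    1.47  2.53]
terminal 1 94 None
terminal 1 259 None
```

```bash
cat >> job.py <<'E'
def st(t=''): print(t,'t',round(manip.current_clock(),2),'tcp',np.round(manip.current_tool_pos(),1),'gap',round(manip.current_finger_gap(),1),'F',np.round(manip.current_wrist_force(),1),flush=True)
def over(W,n,z): 
    x,y,w=W[n]; manip.move_ptp([x,y,z],ori(w,0))
def shot(name,f):
    p,d=snapshot(name); cv2.imwrite(f"pics/{f}.png",p); np.save(f"{f}.npy",d)
def pick(n,lift):
    x,y,w=PICK[n]; z=18+GH[n]
    manip.move_linear([x,y,z+30],v=250); st('pre')
    manip.move_linear([x,y,z],v=80); st('at')
    manip.grab(); st('grab')
    manip.move_linear([x,y,z+15],v=60); st('lift')
    manip.move_linear([x,y,z+lift],v=250); st('up')
E
python3 - <<'E'
from job import *
over(PICK,'radio',235); st('over')
shot('wrist','w1')
pick('radio',80)
shot('wrist','w2'); shot('side','s2')
E
```

```text
over t 2.34 tcp [434.7 -97.3 235. ] gap 88.2 F [ 0.7  0.2 -0.3]
pre t 2.99 tcp [435.2 -97.8 123.9] gap 88.2 F [-0.  -1.  -0.1]
at t 3.52 tcp [434.9 -97.9  93.6] gap 88.2 F [ 0.5 -0.6  0.4]
grab t 4.38 tcp [434.6 -97.8  93. ] gap 33.9 F [ 0.  -0.3 -0.2]
lift t 4.78 tcp [434.7 -97.8 108.3] gap 33.7 F [ 0.4  0.1 -2.8]
up t 5.18 tcp [434.5 -97.7 172.8] gap 33.8 F [ 0.7  0.1 -3.3]
```

View pics/w2.png

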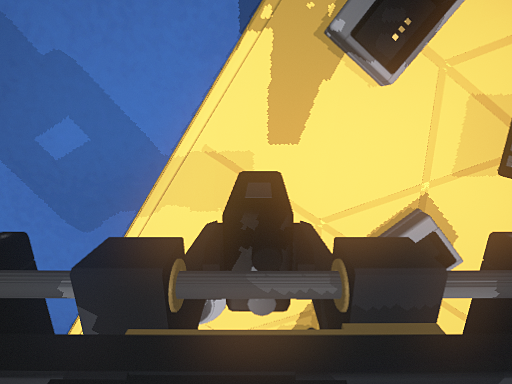

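View pics/s2.png

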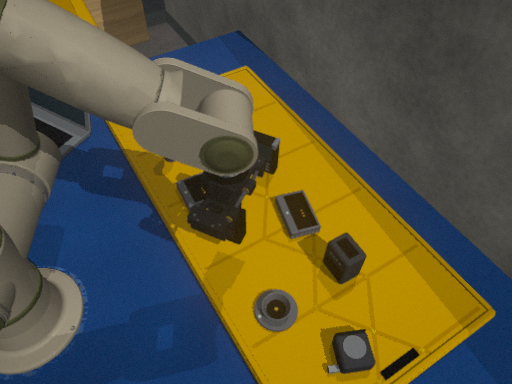

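```bash
cat >> job.py <<'E'
def place(n,dx=0,dy=0):
    x,y,w=PLACE[n]; x+=dx;y+=dy; z=26+GH[n]
    manip.move_linear([x,y,z+22],v=250); manip.wait(0.1); F0=manip.current_wrist_force(); st('pre')
    manip.move_linear([x,y,z+3],v=60); st('+3')
    for k in np.arange(2,-3.1,-1):
        manip.move_linear([x,y,z+k],v=30); manip.wait(0.1)
        F=manip.current_wrist_force()-F0; print(k,np.round(F,1),np.round(manip.current_tool_pos()[2]-z,1))
        if F[2]>2.5: break
    return z+k
def leave(n,up):
    manip.gripper_open(); st('open')
    p=manip.current_tool_pos(); manip.move_linear([p[0],p[1],p[2]+up],v=200)
E
python3 - <<'E'
from job import *
over(PLACE,'radio',18+75+80); st('over')
place('radio')
shot('side','s3'); shot('wrist','w3'); shot('scene','c3')
E
```

```text
over t 6.32 tcp [451.4  95.3 172.5] gap 33.8 F [ 0.4 -0.9 -1.9]
pre t 6.77 tcp [452.4  95.4 124.4] gap 33.6 F [-0.5  0.4 -1.3]
+3 t 7.23 tcp [451.4  95.8 103.8] gap 34.1 F [-0.   0.2 -2.7]
2.0 [ 0.1 -0.8 -0.4] 2.1
1.0 [ 0.9 -0.7 -0.6] 1.0
0.0 [ 0.5 -0.5 -0.6] 0.0
-1.0 [-0.6 -0.6  5.6] -0.3
```

View pics/s3.png

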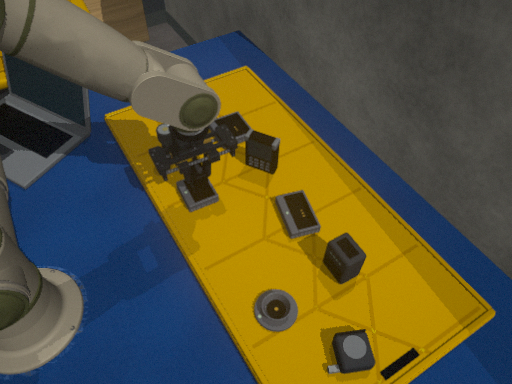

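View pics/w3.png

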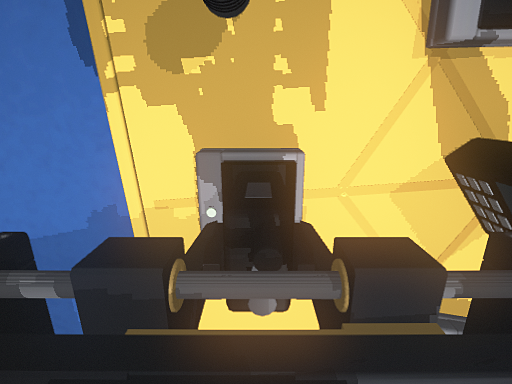

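The radio is down at exactly the expected floor height (contact at −0.3 mm), centred in its pocket. I'll release it and go on to the torch.

Run:
```python
from job import *
leave('radio',110); st('off')
over(PICK,'torch',220); shot('side','s4'); shot('wrist','w4')
pick('torch',185); shot('wrist','w5'); shot('scene','c5')
```

```text
open t 9.69 tcp [451.5  95.8 100. ] gap 88.3 F [-0.1  0.9  0.6]
off t 10.39 tcp [451.   95.8 209. ] gap 88.3 F [ 0.  -0.2 -0.2]
pre t 11.62 tcp [440.9 246.6 138.8] gap 88.1 F [ 0.2 -0.4  0. ]
at t 12.15 tcp [440.6 247.3 108.6] gap 88.1 F [ 0.3  0.2 -0.1]
grab t 12.88 tcp [440.4 247.2 108.1] gap 44.9 F [ 0.7 -0.8  0.1]
lift t 13.28 tcp [440.3 247.2 123.3] gap 45.1 F [ 0.7  0.1 -2.2]
up t 14.11 tcp [439.8 247.  291.5] gap 45.1 F [ 0.1 -1.3 -3.2]
```

```bash
python3 -c "
import cv2,numpy as np
a=cv2.resize(cv2.imread('pics/s4.png')[60:310,130:400],None,fx=1.5,fy=1.5);b=cv2.imread('pics/w5.png')
a=cv2.resize(a,(399,375));b=cv2.resize(b,(400,300));c=np.zeros((375,400,3),np.uint8);c[:300]=b
cv2.imwrite('pics/m5.png',np.hstack([a,c]))"
```

```text
(no output)
```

View pics/m5.png

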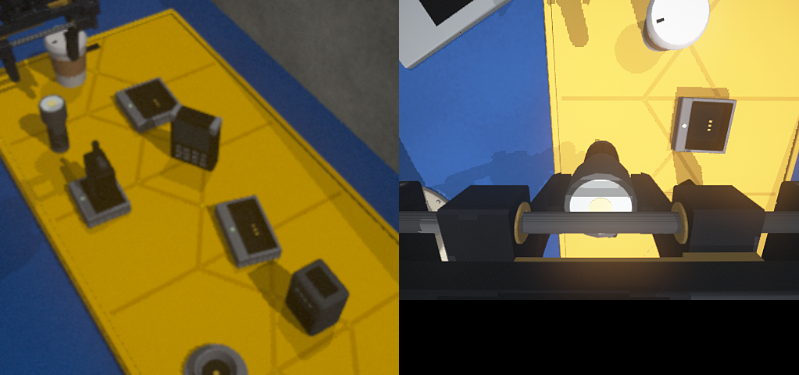

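Run:
```python
from job import *
c=calibration('wrist'); d=np.load('w5.npy'); p=cv2.imread('pics/w5.png')
P,ok=cloud(c,d,c['tool_from_camera'])
m=ok&(abs(P[:,1])<60)&(abs(P[:,2])<35)&(P[:,0]<90)&(P[:,0]>-30)
u=np.arange(len(P))%512; v=np.arange(len(P))//512
m&=(u>205)&(u<305)&(v>170)&(v<305)
for lo in range(-30,90,8):
    k=m&(P[:,0]>=lo)&(P[:,0]<lo+8)
    if k.sum()>5: print(lo,k.sum(),np.percentile(P[k],[2,50,98],axis=0)[:,1:].round(1).tolist())
```

```text
-30 42 [[-8.6, -22.8], [7.9, -22.0], [9.5, -21.6]]
-22 4064 [[-19.4, -20.9], [9.1, 0.4], [22.9, 20.7]]
-14 607 [[0.1, -24.7], [20.4, -3.4], [24.1, 20.5]]
-6 550 [[5.5, -25.8], [20.2, -0.6], [24.1, 24.1]]
2 468 [[7.3, -27.7], [19.7, -0.6], [24.0, 25.1]]
10 306 [[7.1, -29.5], [15.5, -4.3], [24.1, 26.6]]
26 15 [[17.4, -3.4], [17.9, 2.9], [18.2, 6.0]]
34 131 [[13.0, -10.0], [17.0, 1.0], [18.2, 13.0]]
42 162 [[9.2, -13.0], [16.6, 1.7], [18.6, 15.9]]
50 128 [[8.0, -13.8], [16.6, 1.8], [18.5, 16.7]]
58 102 [[7.2, -14.0], [16.4, 1.1], [18.5, 17.0]]
66 119 [[8.1, -13.4], [16.7, 1.9], [18.6, 16.5]]
74 62 [[9.9, -12.7], [16.6, 1.5], [18.3, 14.6]]
82 57 [[7.9, -12.9], [16.5, 2.8], [18.0, 16.0]]
```

The torch hangs straight and about 1 mm off centre. I'll place it now.

```bash
python3 - <<'E'
from job import *
over(PLACE,'torch',290); st('over')
place('torch',-0.5,-0.7)
shot('side','s6'); shot('wrist','w6')
E
python3 -c "
import cv2,numpy as np
a=cv2.resize(cv2.imread('pics/s6.png'),(400,300));b=cv2.resize(cv2.imread('pics/w6.png'),(400,300))
cv2.imwrite('pics/m6.png',np.hstack([a,b]))"
```

```text
over t 16.06 tcp [ 445.9 -261.1  290. ] gap 45.0 F [ 0.1 -0.3 -1.9]
pre t 16.92 tcp [ 445.7 -262.9  139.6] gap 44.7 F [ 0.3  0.5 -2.2]
+3 t 17.38 tcp [ 444.9 -262.4  118.7] gap 45.1 F [ 0.5 -0.3 -2.1]
2.0 [-0.4 -0.8 -0.6] 2.1
1.0 [ 0.1 -0.6 -0.9] 1.0
0.0 [-0.5 -0.6  0.6] 0.1
-1.0 [-1.1  0.5  9.6] -0.0
```

View pics/m6.png

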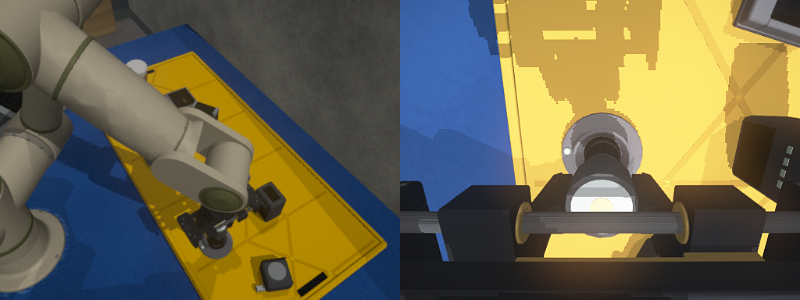

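```bash
python3 - <<'E'
from job import *
leave('torch',110); st('off')
over(PICK,'battery',220); shot('side','s7'); shot('wrist','w7')
pick('battery',150); shot('wrist','w8')
over(PLACE,'battery',230); st('over'); shot('wrist','w9')
E
python3 -c "
import cv2,numpy as np
L=[cv2.resize(cv2.imread('pics/%s.png'%s),(400,300)) for s in ['s7','w7','w8','w9']]
cv2.imwrite('pics/m8.png',np.vstack([np.hstack(L[:2]),np.hstack(L[2:])]))"
```

```text
open t 19.65 tcp [ 445.  -262.5  115. ] gap 88.0 F [ 0.6  0.6 -0.1]
off t 20.35 tcp [ 444.6 -262.2  223.9] gap 88.2 F [-0.  -0.2 -0.3]
pre t 21.77 tcp [ 620.9 -254.4  113.8] gap 88.0 F [-0.4 -0.3  1.1]
at t 22.29 tcp [ 620.6 -253.8   81.8] gap 88.1 F [-0.1 -0.9  0.5]
grab t 22.9 tcp [ 620.7 -253.8   82.1] gap 53.8 F [ 1.8 -0.2  1.3]
lift t 23.3 tcp [ 620.6 -253.8   97.3] gap 54.1 F [ 0.   0.4 -4.9]
up t 23.99 tcp [ 620.1 -253.5  229.9] gap 53.3 F [-0.2  0.3 -4.6]
over t 25.87 tcp [635.9 248.2 230. ] gap 53.6 F [-0.2  0.1 -4. ]
```

View pics/m8.png

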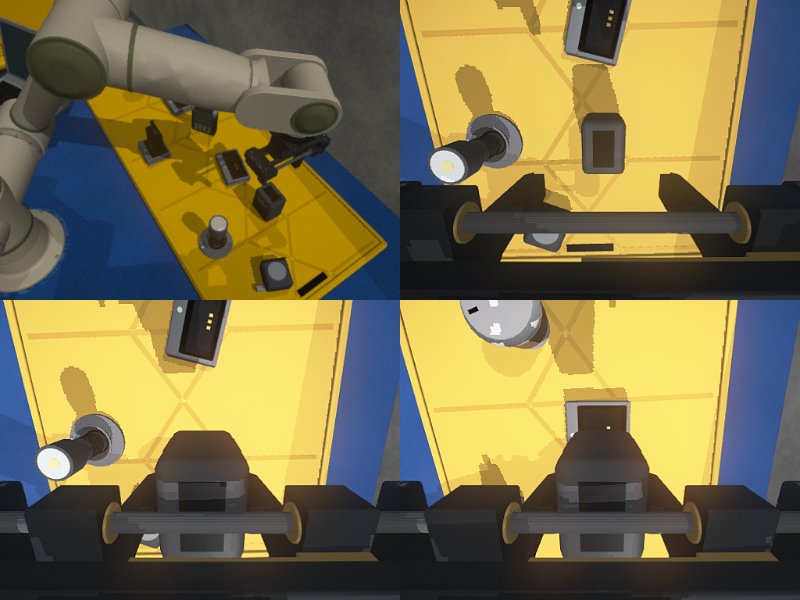

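The torch stands in its cup, the battery is gripped square, and its charger is right below. I'll place it.

```bash
python3 - <<'E'
from job import *
place('battery')
shot('wrist','w10'); shot('side','s10')
E
python3 -c "
import cv2,numpy as np
L=[cv2.resize(cv2.imread('pics/%s.png'%s),(400,300)) for s in ['s10','w10']]
cv2.imwrite('pics/m10.png',np.hstack(L))"
```

```text
pre t 26.64 tcp [636.6 249.5 114.6] gap 53.8 F [-1.1 -0.2 -3.7]
+3 t 27.11 tcp [635.3 249.4  92.6] gap 54.1 F [-0.1  0.2 -3.2]
2.0 [ 1.1 -0.4 -0.1] 2.2
1.0 [ 0.9 -0.1 -0.8] 1.0
0.0 [1.5 0.5 0.9] 0.2
-1.0 [-1.1 -1.9  8.9] 0.2
```

View pics/m10.png

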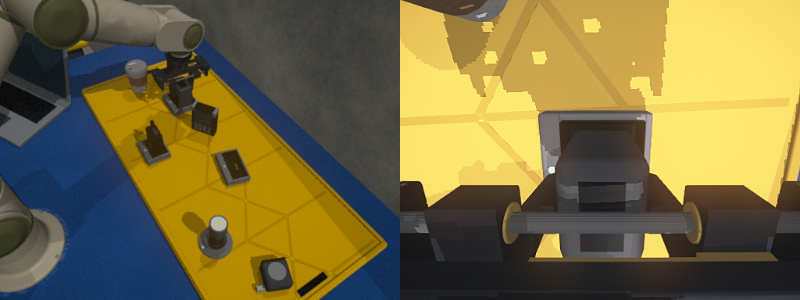

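```bash
python3 - <<'E'
from job import *
leave('battery',120); st('off')
over(PICK,'terminal',220); shot('side','s11'); shot('wrist','w11')
pick('terminal',90)
over(PLACE,'terminal',182); st('over'); shot('wrist','w12')
E
python3 -c "
import cv2,numpy as np
L=[cv2.resize(cv2.imread('pics/%s.png'%s),(400,300)) for s in ['s11','w11','w12','w12']]
cv2.imwrite('pics/m12.png',np.vstack([np.hstack(L[:2]),np.hstack(L[2:])]))"
```

```text
open t 29.27 tcp [635.4 249.4  89. ] gap 88.0 F [0.3 0.1 0.8]
off t 30.02 tcp [635.  249.3 207.5] gap 88.5 F [-0.2  0.6 -0.9]
pre t 31.5 tcp [634.1  94.9 123.1] gap 88.2 F [-0.4  0.2 -0.3]
at t 32.02 tcp [633.5  94.5  91.9] gap 88.2 F [-0.2 -0.4  1.3]
grab t 32.93 tcp [633.6  94.5  92. ] gap 29.9 F [ 0.9  0.4 -0.2]
lift t 33.33 tcp [633.6  94.5 107.4] gap 29.9 F [ 0.8 -0.4 -3.4]
up t 33.78 tcp [633.1  94.5 180.8] gap 29.8 F [-0.3 -0.2 -4.3]
over t 34.55 tcp [625.9 -89.3 180.6] gap 29.9 F [ 0.8  0.1 -4. ]
```

View pics/m12.png

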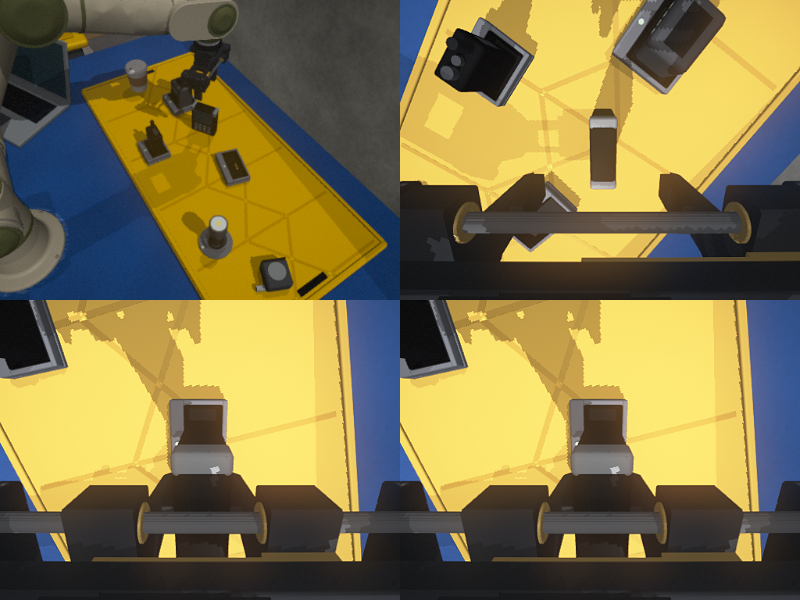

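Run:
```python
from job import *
place('terminal')
shot('wrist','w13')
```

```text
pre t 35.09 tcp [627.2 -90.  124.1] gap 30.0 F [-0.   0.4 -3.1]
+3 t 35.56 tcp [626.1 -90.3 102.8] gap 30.1 F [-0.1 -0.1 -4. ]
2.0 [-0.4  0.   0.7] 2.2
1.0 [-0.7 -0.5 -0.4] 1.0
0.0 [1.4 0.4 1.7] 0.1
-1.0 [-2.3  0.5  9.8] 0.0
```

View pics/w13.png

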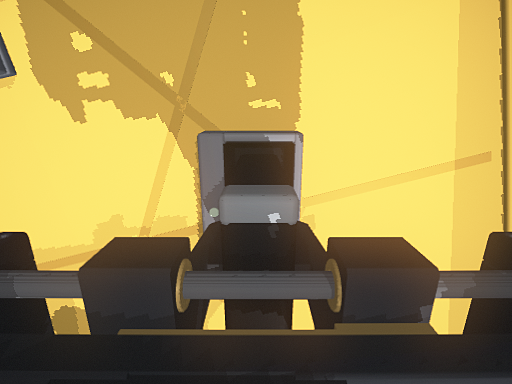

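The terminal is inside the pocket and in contact at floor height. I'll release it, back off and check everything.

```bash
python3 - <<'E'
from job import *
leave('terminal',150); st('off')
manip.move_ptp([300,430,300],ori(30,0)); manip.wait(.3); st('home')
shot('side','s14'); shot('scene','c14')
import fit
z=8
for n in ('radio','battery','terminal'):
    x,y,w=PLACE[n]; a,b,h,_=fit.DEV[n]; fit.DEV[n]=(a,b,h,(x,y))
for cam,f in (('scene','c14'),('side','s14')):
    c=calibration(cam); P,ok=cloud(c,np.load(f+'.npy'),c['extrinsics'])
    for n in ('radio','battery','terminal'):
        Q=P[ok&(P[:,2]>56)].copy(); Q[:,2]-=8
        x,k,e=fit.fit(Q,n); m=np.hypot(*(P[:,:2]-x[:2]).T)<14
        print(cam,n,x[:2].round(1),np.degrees(x[2]).round(1),'dz',x[3].round(1),k,e.round(2))
        x,k,e=fit.fit(P[ok&(P[:,2]<46)],n+'_charger'); print('   charger',x[:2].round(1),np.degrees(x[2]).round(1),k)
    m=ok&(np.hypot(P[:,0]-445,P[:,1]+262)<30)&(P[:,2]>125); print('torch top',P[m].mean(0).round(1),P[m].std(0)[2].round(1),m.sum())
    for nm,c0,zl in (('cup',(541,404),115),('tape',(522,-412),52)):
        f0='sceneP.npy' if cam=='scene' else 'sideP.npy'
        P0=np.load(f0)
        for X in (P0,P):
            m=np.isfinite(X).all(1)&(np.hypot(X[:,0]-c0[0],X[:,1]-c0[1])<60)&(X[:,2]>zl)&(X[:,2]<140); print(nm,X[m].mean(0).round(1),m.sum())
E
python3 -c "
import cv2,numpy as np
a=cv2.resize(cv2.imread('pics/s14.png')[60:384,100:500],(400,324));b=cv2.resize(cv2.imread('pics/c14.png')[90:310,70:390],(400,275));c=np.zeros((324,400,3),np.uint8);c[:275]=b
cv2.imwrite('pics/m14.png',np.hstack([a,c]))"
```

```text
open t 37.97 tcp [626.2 -90.3  99. ] gap 88.0 F [ 0.6 -0.3  0.8]
off t 38.87 tcp [625.8 -90.2 247.6] gap 88.3 F [-0.4 -0.2 -0.5]
home t 41.37 tcp [300.2 429.9 300. ] gap 88.2 F [-0.1 -0.7  0.1]
scene radio [450.9  95. ] -3.7 dz 0.0 354 1.0
   charger [449.8  96.2] -3.4 320
scene battery [633.9 248.4] -2.6 dz -0.5 586 1.12
   charger [634.  249.9] -2.9 418
scene terminal [624.8 -91. ] -15.0 dz 0.1 751 0.78
   charger [624.6 -89.8] -14.4 461
torch top [ 448.2 -263.6  131.8] 2.5 192
cup [541.4 402.7 120.4] 315
cup [540.8 403.7 120.6] 303
tape [ 523.  -413.4   58.1] 513
tape [ 522.9 -413.2   57.8] 516
side radio [452.3  95.5] -4.2 dz -2.0 517 0.75
   charger [453.   96.7] -3.6 643
side battery [635.2 249.1] -3.2 dz -2.5 730 0.95
   charger [636.9 250.8] -2.6 577
side terminal [625.8 -90.6] -14.8 dz -2.2 946 0.57
   charger [628.3 -89.6] -15.0 813
torch top [ 445.2 -262.4  131.3] 1.6 465
cup [538.8 403.7 119.5] 379
cup [538.5 403.3 119.4] 380
tape [ 518.4 -414.2   56.3] 1189
tape [ 518.4 -414.2   56.3] 1179
```

View pics/m14.png

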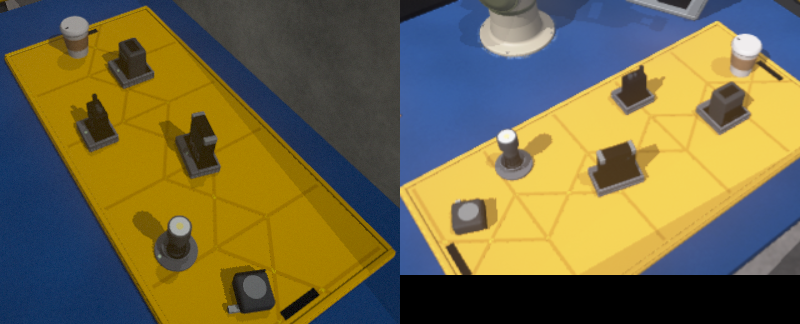

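All four stand upright, with their tops at seated height (dz is the same as each camera's bias at the start). Cup and tape measure have not moved.

Run:
```python
from plant import order
order.sign_off()
```

```text
the job is handed in; nothing more can be done
```

All four devices are on charge, and the job was handed in at about 41.5 s of the 99 s. I placed them in the order listed: radio, torch, battery pack, terminal. I lowered each one to its pocket floor, stopped on light contact (10 N or less), then released it.

What the last checks showed:
- **Seating:** each device touched down within 0.3 mm of the expected floor height. Afterwards, box fits in both fixed cameras put the radio, battery and terminal at seated height. The torch's lens also read at the right height (about 131.5 mm against 132 mm).
- **Facing:** the radio, battery and terminal are turned to within about 1° of their chargers, fronts on the lamp side. Their centres are within about 3 mm of the pocket centres, which is near what the cameras can resolve.
- **Bystanders:** the cup and tape measure read within about 1 mm of where they started, so I take them as untouched.

Two readings disagreed slightly, and neither affected the result:
- The side camera read about 2 mm low throughout, including before anything moved.
- The gripper closed to 45 mm on the torch's 46 mm head, but the wrist camera showed it hanging straight.

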